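Seat a shaft support block in the drilling fixture

TASK

First blow the chips out of the drilling fixture's corner: push the air valve's plunger fully down to its stop and let it spring back up. Then take the shaft support block (flat foot, bored upright) out of the wooden tray, set it flat on the fixture's plate and press its foot squarely into the corner, a long side against the long stop and an end against the short stop. Finish while still holding the block firmly pressed against both stops at once, ready for the clamp to be closed, and leave the other two parts in the tray and the file where they lie.

Things in the scene. Friction and masses are not known exactly. Their poses are not given: they have to be found in the camera images.
- fixture: drilling fixture fixed to the bench, on the left or right half, turned up to 20 degrees: a steel plate 140 x 270 x 16 mm (x -65 to +75, y -140 to +130 mm), ground and lightly oiled (slippery), with two low dark stops that make a corner, an open toggle clamp at +y and an air valve at -y. Origin on the bench surface under the plate, z up. A thin copper air tube lies low behind the long stop
- clamp (a point): middle of the foot of the open toggle clamp, on the plate's top, 51 mm beyond the short stop's face; axes as the fixture's. It is fixed and fills x +/-17 mm, y -24 to +30 mm, up to 92 mm above this point; its rubber handle sticks out to y +87 mm, 60 mm up. Keep clear of it
- long_stop: the long stop on the plate: dark steel bar 14 (its x) x 66 (its y) x 12 mm high. Origin at the centre of its underside, on the plate's top; axes as the fixture's. Its locating face is the -x face, 7 mm from the origin. The air tube lies 20 mm behind it, up to 39 mm above the bench, its end 11 mm outside the corner
- short_stop: the short stop on the plate: dark steel bar 32 (its x) x 14 (its y) x 12 mm high. Origin at the centre of its underside, on the plate's top; axes as the fixture's. Its locating face is the -y face, 7 mm from the origin. Both stops are ground and lightly oiled; what the gripper feels sideways is their push plus the friction of plate and stops
- corner (a point): the fixture's corner: point on the plate's top (16 mm above the bench) where the planes of the two locating faces meet; axes as the fixture's. The block belongs on its -x, -y side: going +x meets the long stop, going +y the short stop. With the block home its centre is at x -20, y -35, z +28 mm from here, its own x axis along this y axis (either way round).
- plunger (a joint): how far the air valve's plunger is pressed, m: 0 up, 0.008 at its stop. It moves straight down against a spring: 2.4 N to start, about 7.2 N at the stop, and comes back up by itself
- plunger_top (a point): centre of the top of the valve's plunger: a black mushroom head of 37 mm diameter, 15 mm high, on a small aluminium valve body 36 mm square; when up its top is 82 mm above the bench
- block_centre (a point): centre of the shaft support block, 28 mm above its underside: loose aluminium part, about 0.18 kg. Foot 70 (its x) x 40 (its y) x 14 mm high; amid it an upright 40 (x) x 24 mm (y) with flat, parallel y faces and rounded top, 56 mm high over all; a 20 mm bore runs through it along y, axis 36 mm above the underside. z up. Same after half a turn
- tray: shallow plywood tray, fixed, on the half where the fixture is not: 130 (x) x 318 (y) x 20 mm high, walls and floor 6 mm, three bays in a row along y, dividers 18 mm high. One part stands in each bay, in any order, the block with its long side roughly along the tray's y. Origin at the centre of its underside
- bar_centre (a point): centre of a plain aluminium bar blank in the tray, 70 x 40 x 25 mm high, to be left alone
- flange_centre (a point): centre of a round aluminium flange in the tray, 66 mm diameter x 10 mm with a 36 mm hub, 28 mm high over all, to be left alone
- file: flat file with a wooden handle lying on the bench beyond the fixture and tray, 340 mm long along its x, 29 mm high, origin near its middle on the bench, to be left alone
Things that resemble listed ones, but are neither listed nor needed, are in the scene too. Leave any blue or red look-alike of the part that bears block_centre alone.

How it is judged:
On the way, in this order (a step that is already met when the one before it is completed fails the run):
1. the air valve's plunger is pushed down to its stop while the fixture's corner is still empty (value of joint plunger above 0.0068 m and horizontal distance between block_centre and corner above 0.09 m), for 0.1 s.
2. the plunger is let spring back up, the corner still empty (value of joint plunger below 0.002 m and horizontal distance between block_centre and corner above 0.06 m), for 0.05 s.
3. the block stands flat on the plate in the corner, pressed against both stops (contact force between block and long_stop above 2 N and contact force between block and short_stop above 2 N and z of block_centre in the frame of corner below 0.03 m and angle between block_centre's own z axis and vertical below 0.04 rad and angle between the x axis of block_centre and the y axis of fixture, either way round below 0.04 rad), for 0.2 s.
At the end, for the whole second after the job is handed in: The gripper holds the block in the corner: over 2 N against each stop, underside within 2 mm of the plate, leaning under 0.04 rad, long side along the long stop within 0.04 rad, centre within 2 mm of home; plunger up; bar, flange and file within 20 mm of where they lay (all of step 3 and contact force between the fingers and block above 2 N and z of block_centre in the frame of corner above 0.026 m and x of block_centre in the frame of corner between -0.022 and -0.018 m and y of block_centre in the frame of corner between -0.037 and -0.033 m and linear speed of block below 0.01 m/s and value of joint plunger below 0.002 m); the arm keeps its last pose, push and grip.
It fails at once if the bar blank, the flange or the file is moved more than 20 mm (distance of any of bar_centre, flange_centre, file from where it was at the start of the episode above 0.02 m).
It also fails if it takes over 64 s, if anything falls off the work surface, if the arm or the gripper's body presses on something with over 40 N, if the wrist force passes 120 N, or if a joint passes its speed limit or range.

ROBOT

A 6-joint arm with a two-finger parallel gripper is mounted at the origin on the work surface. World frame = base frame: x ahead of the robot, y to its left, z up, the work surface at z = 0. Lengths are in m, angles in rad, forces in N, time in s.
With the tool pointing down it reaches from about 0.225 to 0.875 m from the base axis. Payload 3.4 kg.
Tool frame: the origin (TCP) lies between the finger pads; the fingertips stand 8 mm ahead of it and the grasp point (between the pads) lies 11 mm behind it; z points along the fingers, y is the line along which they close (so a half turn about z gives the same grasp; the last joint's range is limited). The gripper opens to 85 mm and grips with 20 to 120 N. Pads are 22 mm wide; open, the fingers measure 114 mm over their backs; the gripper's body (76 mm by 85 mm) begins 54 mm behind the grasp point. The pads swing forward as they close: fully open they stand 13 mm farther back than shut.
Start: joints at [-1.344, 0.276, 1.505, -0, 1.361, -0.121], TCP at [0.196, -0.541, 0.239] pointing down, gripper open.
Joint ranges: [-2.89, 2.89], [-0.75, 2.08], [0.22, 2.7], [-1.18, 4.32], [0.11, 2.71], [-2.7, 2.7]. Speed limits (rad/s): [2.57, 2.57, 3.14, 3.14, 3.14, 3.14].

INTERFACE

Orientations are given as a unit quaternion [w, x, y, z].
In Python, from rig import manip gives the robot as it stands.
- The arm moves only by the tool move_arm, never from a script. Its argument "deltas" is a list that holds one entry, the list of rows, each a list of 5 numbers: the shift along the tool's x, y, z normalised to -1 to 1, where 1 is 80 cm, then the turn about the tool's z normalised to -1 to 1, where 1 is 120 degrees, then the closure, from -1 (fully open) to 1 (shut). In form: [[[tx, ty, tz, twist, grip], ...]]. A call has 1 to 12 rows; each row is the pose to reach, as a shift and turn from the pose commanded when the call began, along the tool's axes at that moment; what a row does not reach only later rows make up. A row lasts 1/10 s, in which the tool goes at most 50 mm and 8.59 degrees, less where a joint would pass 70% of its speed; a pose out of reach is approached as far as the arm can. A call with a number of a shift or a turn outside -1 to 1 is refused whole. A call with a gripper value outside its range is refused whole. The fingers move at their own pace and stop on an object; "squeeze" is the grip in N (left out, the last holds). Time passes only in rows, so rows that repeat a pose let the fingers close. It gives the time, the measured TCP pose, the force, the opening and the grip force at its end, in the units of the state.
- manip.get_state(): the state, without advancing time (a new reading comes with each control period).
- manip.get_image(name): name is "side" or "top" or "wrist"; returns the picture (400x640x3 uint8, red, green, blue); there is no depth.
- manip.camera_params(name): a dict with "fx", "fy", "cx", "cy" (pixels), "R" (3x3) and "t" (3): a world point X has camera coordinates R X + t; the wrist camera has in their place "tool_from_camera" (4x4, takes a point from camera to tool coordinates, whose origin is the TCP and whose axes are the flange's). Camera axes: x right, y down, z forward; pixel columns grow to the right and rows downward; lengths in m; the calibration is good to about 2 mm. The wrist camera is an equidistant fisheye: a pixel r from the principal point sees the ray r / f radians off the axis. A picture is of the moment at which its call begins: read the wrist's pose just before it. camera_params takes no time and is no camera call.
- manip.sign_off(): hands the job in; it is judged then, once.
The state is a dict: "clock": time; "qpos": joint angles; "qd": joint speeds; "effort": joint torques, N m; "position": TCP position; "ee_rot": TCP orientation; "contact_force": force on the tool from outside, world axes, zero at the start; "moment": the same for the moment, N m; "width": finger opening in m; "gripper_force": force on a finger pad.
Only numpy, scipy, OpenCV 4.12 (cv2) and the standard library are available. Lean on these libraries where they do the work, as an engineer would, in place of code of your own. Each camera call takes 0.05 s, during which the arm holds its last target. There are 200 camera calls.

## Working session

There is one attempt and no reset: what is moved stays moved. The work goes in short steps, Python scripts to look and compute and a tool call to move; the robot and the scene stay as the last step left them, time stands still between calls to the robot, and variables do not carry over. Pictures are saved under pics/ and viewed, at most 10 in all, crops included, and the job is handed in when it is done.

Besides the shell and the picture viewer there is one more tool, called after "Emit:" by a JSON object that holds its "op" and its "data". move_arm: Moves the arm, as the interface text tells. Scaled input: -1 to 1 covers 80 cm each way for a shift and 120 degrees each way for a turn. Its arguments: {"type":"object","properties":{"deltas":{"type":"array","items":{"type":"array","items":{"type":"array","items":{"type":"number","minimum":-1,"maximum":1}}}},"squeeze":{"type":"number"}},"required":["deltas"]}

```bash
mkdir -p pics && cat > h.py <<'E'
import numpy as np, cv2
from rig import manip
from scipy.spatial.transform import Rotation as Ro
def cam(n):
    c=manip.camera_params(n); return c
def ray(n,u,v):
    c=cam(n); R=np.array(c["R"]);t=np.array(c["t"])
    d=R.T@np.array([(u-c["cx"])/c["fx"],(v-c["cy"])/c["fy"],1]); return -R.T@t,d
def onz(n,u,v,z):
    o,d=ray(n,u,v); return o+d*(z-o[2])/d[2]
def proj(n,X):
    c=cam(n); p=np.array(c["R"])@np.array(X)+np.array(c["t"]); return c["fx"]*p[0]/p[2]+c["cx"],c["fy"]*p[1]/p[2]+c["cy"]
def pose():
    s=manip.get_state(); q=np.array(s["ee_rot"]); return np.array(s["position"]),Ro.from_quat(q[[1,2,3,0]]).as_matrix()
def wproj(X,p,R):
    c=cam("wrist");T=np.linalg.inv(np.array(c["tool_from_camera"]));x=T[:3,:3]@(R.T@(np.array(X)-p))+T[:3,3]
    th=np.arctan2(np.hypot(x[0],x[1]),x[2]);r=x[:2]/np.hypot(x[0],x[1]);return c["cx"]+c["fx"]*th*r[0],c["cy"]+c["fy"]*th*r[1]
def wonz(u,v,z,p,R):
    c=cam("wrist");T=np.array(c["tool_from_camera"]);a=np.array([(u-c["cx"])/c["fx"],(v-c["cy"])/c["fy"]]);th=np.hypot(*a)
    d=np.array([*(a/th*np.sin(th)),np.cos(th)]);d=R@T[:3,:3]@d;o=p+R@T[:3,3];return o+d*(z-o[2])/d[2]
def save(n,f):
    im=manip.get_image(n);cv2.imwrite("pics/"+f,cv2.cvtColor(im,cv2.COLOR_RGB2BGR));return im
E
python3 - <<'E'
from h import *
save("top","top0.png");save("side","side0.png")
for n in("top","side"):
    c=cam(n);print(n,c["fx"],-np.array(c["R"]).T@np.array(c["t"]),np.round(c["R"],2).tolist())
s=manip.get_state();print(s["clock"],s["position"],s["ee_rot"],s["contact_force"])
print(pose()[1].round(3).tolist(),cam("wrist"))
E
```

```text
top 361.65005518510475 [0.36473371 0.02544126 0.82929045] [[-0.19, -0.98, -0.01], [-0.96, 0.18, -0.22], [0.22, -0.04, -0.98]]
side 519.7243521549136 [ 0.47917551 -1.03515656  0.72223612] [[1.0, -0.09, -0.01], [-0.06, -0.53, -0.85], [0.07, 0.84, -0.53]]
0.1 [ 0.19586881 -0.54013254  0.23852853] [-8.10722443e-04  9.84914904e-01  1.73037492e-01 -4.14045681e-05] [-0.23216248  0.17502532 -0.15250432]
[[0.94, 0.341, -0.0], [0.341, -0.94, 0.002], [0.0, -0.002, -1.0]] {'fx': 309.70691628693146, 'fy': 309.70691628693146, 'cx': 324.26731082741014, 'cy': 198.34850783538187, 'tool_from_camera': array([[ 3.49476654e-04, -9.50835889e-01, -3.09694996e-01,
         7.95702000e-02],
       [ 9.99999060e-01, -7.82630607e-05,  1.36873911e-03,
         1.65442320e-04],
       [-1.32568394e-03, -3.09695183e-01,  9.50834968e-01,
        -1.35576278e-01],
       [ 0.00000000e+00,  0.00000000e+00,  0.00000000e+00,
         1.00000000e+00]])}
```

View pics/top0.png

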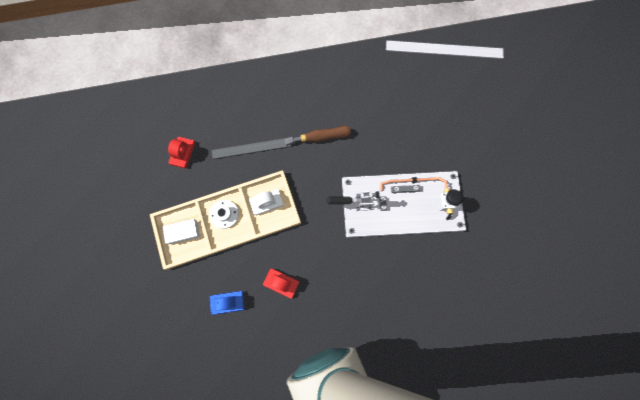

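View pics/side0.png

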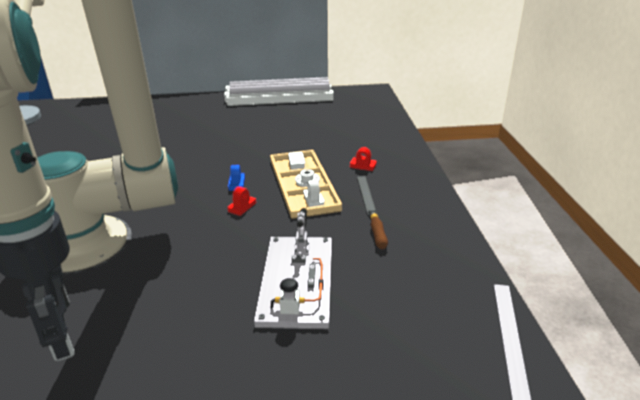

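The block is the metallic upright at top (265,202) in the tray. Things it could be mistaken for: red (180,150), red (281,284), blue (228,302) and the bar (180,232). The plunger is at top (455,198), the clamp at (368,201) and the long stop at (406,188). Next is one close crop plus measurements.

```bash
python3 - <<'E'
from h import *
im=cv2.imread("pics/top0.png")
a=cv2.resize(im[155:250,330:480],None,fx=5,fy=5,interpolation=cv2.INTER_CUBIC)
b=cv2.resize(im[165:250,225:320],None,fx=3,fy=3,interpolation=cv2.INTER_CUBIC)
cv2.imwrite("pics/c1.png",a);
cv2.imwrite("pics/c2.png",cv2.resize(im[165:245,225:325],None,fx=7,fy=7,interpolation=cv2.INTER_CUBIC))
g=cv2.cvtColor(im,cv2.COLOR_BGR2GRAY)
m=np.zeros_like(g);m[160:245,335:475]=(g[160:245,335:475]>110)*255
m=cv2.morphologyEx(m,cv2.MORPH_OPEN,np.ones((3,3)));m=cv2.morphologyEx(m,cv2.MORPH_CLOSE,np.ones((9,9)))
c=max(cv2.findContours(m,0,2)[0],key=cv2.contourArea);r=cv2.minAreaRect(c);bx=cv2.boxPoints(r);print(r)
P=np.array([onz("top",*p,0.016) for p in bx]);print(P.round(4));print(np.linalg.norm(P-np.roll(P,-1,0),axis=1))
# tray
h=cv2.cvtColor(im,cv2.COLOR_BGR2HSV);m=cv2.inRange(h,(10,40,90),(30,200,255));m[:, 310:]=0;m[:165]=0;m[275:]=0
c=cv2.findContours(m,0,2)[0];c=max(c,key=cv2.contourArea);r=cv2.minAreaRect(c);bx=cv2.boxPoints(r)
P=np.array([onz("top",*p,0.018) for p in bx]);print(P.round(4));print(np.linalg.norm(P-np.roll(P,-1,0),axis=1))
print("plunger",onz("top",455,197.5,0.082),onz("side",289,284,0.082))
print("block",onz("top",265,198,0.06))
E
```

```text
((403.13916015625, 203.43191528320312), (60.962989807128906, 121.05915832519531), 86.85504150390625)
[[ 0.5888 -0.0671  0.016 ]
 [ 0.551  -0.3483  0.016 ]
 [ 0.4111 -0.3164  0.016 ]
 [ 0.4479 -0.0458  0.016 ]]
[0.28369299 0.14341142 0.27309009 0.1425581 ]
[[0.5838 0.3925 0.018 ]
 [0.6324 0.0631 0.018 ]
 [0.4949 0.0439 0.018 ]
 [0.4515 0.3627 0.018 ]]
[0.33293422 0.13881662 0.32171526 0.13566386]
plunger [ 0.47927649 -0.28681571  0.082     ] [ 0.48560928 -0.29653477  0.082     ]
block [0.55999984 0.11075914 0.06      ]
```

View pics/c1.png

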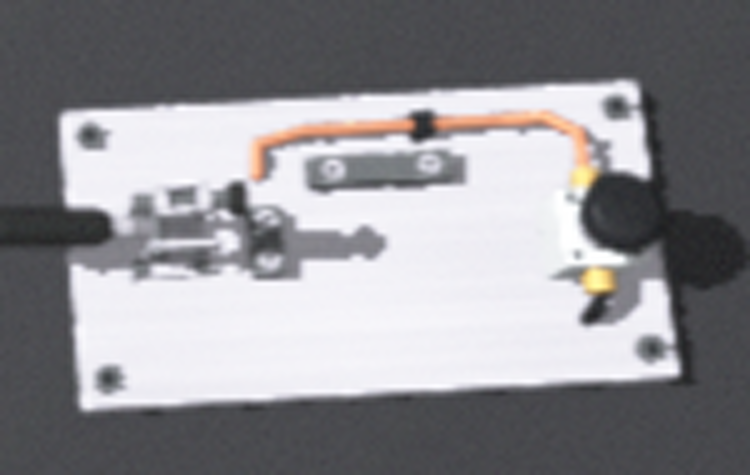

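View pics/c2.png

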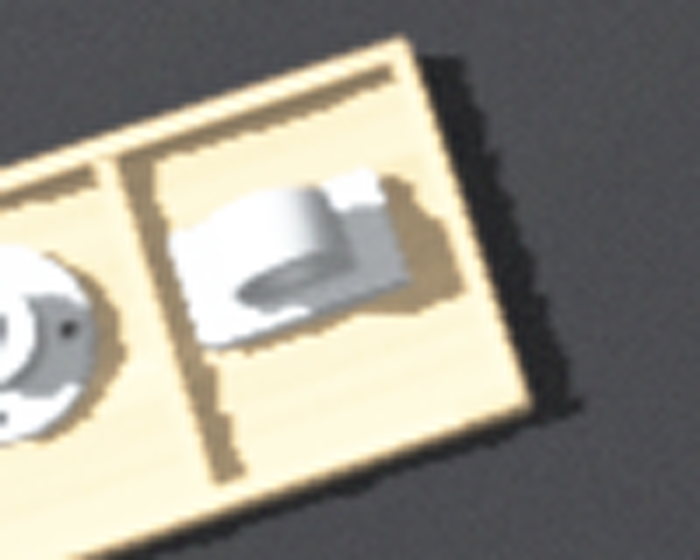

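The crop shows the plain aluminium block with its bore in the tray's right bay (upright about (275,235) in the crop), so the choice stands. Next I fit the fixture frame from the plate corners (60,112), (637,80), (681,377), (82,410).

```bash
cat >> h.py <<'E'
def fit(L,W):
    L=np.array(L);W=np.array(W)[:,:2];l=L.mean(0);w=W.mean(0);H=(L-l).T@(W-w)
    a=np.arctan2(H[0,1]-H[1,0],H[0,0]+H[1,1]);R=np.array([[np.cos(a),-np.sin(a)],[np.sin(a),np.cos(a)]]);t=w-R@l
    return a,t,np.linalg.norm((R@L.T).T+t-W,axis=1)
E
python3 - <<'E'
from h import *
f=lambda u,v,z:onz("top",330+(u+.5)/5-.5,155+(v+.5)/5-.5,z)
W=[f(60,112,.016),f(637,80,.016),f(681,377,.016),f(82,410,.016)]
a,t,e=fit([[.075,.13],[.075,-.14],[-.065,-.14],[-.065,.13]],W)
print(np.degrees(a),t,e)
R=np.array([[np.cos(a),-np.sin(a)],[np.sin(a),np.cos(a)]])
L=lambda X:(R.T@(np.array(X)[:2]-t)).round(4)
print("plunger",f(621,211,.080),L(f(621,211,.080)))
print("long",[L(f(*p,.028)) for p in((306,162),(464,155),(467,181),(308,190))])
print("tube end",L(f(257,175,.037)),"short",L(f(298,245,.028)),L(f(298,278,.028)))
g=lambda u,v,z:onz("top",225+(u+.5)/7-.5,165+(v+.5)/7-.5,z)
# block foot corners top z=.020
for q in((168,235),(200,348),(407,280),(380,170)):print("foot",g(*q,.020))
# tray inner corner near; upright edge
print("tray",g(405,38,.02),g(530,405,.02),"upr",g(300,187,.05),g(240,295,.05),g(340,240,.05))
p,Rt=pose();print(p)
E
```

```text
-7.666330511391443 [ 0.49534299 -0.18741351] [0.00045927 0.00026996 0.00047302 0.00035254]
plunger [ 0.48153689 -0.28556894  0.08      ] [-0.0006 -0.0991]
long [array([0.0413, 0.0208]), array([ 0.0405, -0.0516]), array([ 0.0282, -0.0515]), array([0.0282, 0.0212])]
tube end [0.0343 0.0454] short [0.0029 0.0283] [-0.0122  0.0298]
foot [0.57697939 0.15235095 0.02      ]
foot [0.53771482 0.14764003 0.02      ]
foot [0.54723179 0.07778181 0.02      ]
foot [0.58549312 0.08034821 0.02      ]
tray [0.62878267 0.0646601  0.02      ] [0.4990198  0.04562364 0.02      ] upr [0.5766357  0.10417523 0.05      ] [0.5456628  0.12822639 0.05      ] [0.55720318 0.09447892 0.05      ]
[ 0.19586881 -0.54013254  0.23852853]
```

Emit:
{"op": "move_arm", "data": {"deltas": [[[0.444,-0.177,0.1,-0.52,1],[0.444,-0.177,0.1,-0.52,1],[0.444,-0.177,0.1,-0.52,1],[0.444,-0.177,0.1,-0.52,1],[0.444,-0.177,0.1,-0.52,1],[0.444,-0.177,0.1,-0.52,1],[0.444,-0.177,0.1,-0.52,1],[0.444,-0.177,0.1,-0.52,1],[0.444,-0.177,0.1,-0.52,1],[0.444,-0.177,0.1,-0.52,1],[0.444,-0.177,0.1,-0.52,1],[0.444,-0.177,0.1,-0.52,1]]], "squeeze": 30}}

```text
clock: 1.3
position: [0.4808, -0.2876, 0.1596]
ee_rot: [0.0, 0.753, 0.657, -0.0]
contact_force: [0.9, -1.0, 0.5]
width: -0.0001
gripper_force: 0.0
```

```bash
python3 - <<'E'
from h import *
p,R=pose();s=manip.get_state();print(s["clock"],p,R.round(4).tolist(),s["contact_force"],s["width"])
save("wrist","w1.png");np.savez("w1.npz",p=p,R=R)
a=np.radians(-7.666);F=lambda x,y,z:np.array([.49534+np.cos(a)*x-np.sin(a)*y,-.18741+np.sin(a)*x+np.cos(a)*y,z])
for q in((.028,.028,.016),(.028,-.038,.028),(-.0006,-.0991,.082),(-.065,.13,.016)):print(q,wproj(F(*q),p,R))
E
```

```text
1.3 [ 0.48081064 -0.28756342  0.15959463] [[0.1355, 0.9908, 0.0], [0.9908, -0.1355, -0.0006], [-0.0006, 0.0001, -1.0]] [ 0.94611926 -1.04536896  0.53193914] -0.00014331377417272864
(0.028, 0.028, 0.016) (np.float64(356.4765773552129), np.float64(46.10894226082149))
(0.028, -0.038, 0.028) (np.float64(357.5194482931031), np.float64(119.31977761601539))
(-0.0006, -0.0991, 0.082) (np.float64(324.3644674054617), np.float64(208.08377314588108))
(-0.065, 0.13, 0.016) (np.float64(254.5940010956459), np.float64(-50.13755980854867))
```

View pics/w1.png

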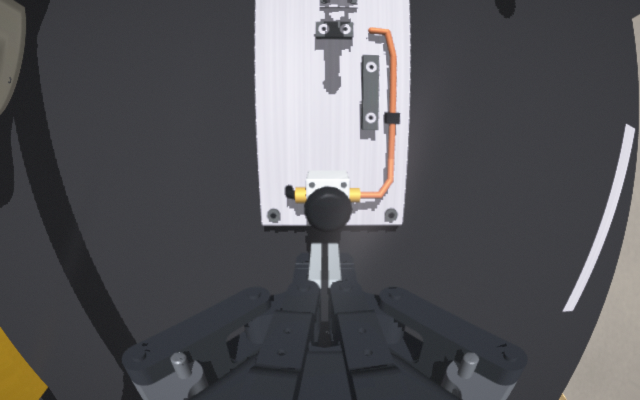

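The wrist view shows the plunger head at (328,208), plate edge corners at (262,226) and (404,225), the long stop's inner face at u≈361 and the short stop's face at v≈38.

```bash
python3 - <<'E'
from h import *
z=np.load("w1.npz");p,R=z["p"],z["R"]
im=cv2.imread("pics/w1.png");cv2.imwrite("pics/w1c.png",cv2.resize(im[0:230,250:415],None,fx=3.5,fy=2.6,interpolation=cv2.INTER_CUBIC))
g=cv2.cvtColor(im,cv2.COLOR_BGR2GRAY).astype(int)
def edges(v,lo,hi):
    d=np.abs(np.diff(g[v,lo:hi]));k=d.argsort()[-3:];return sorted((k+lo).tolist())
E=[]
for v in(60,100,140,180,215):
    r=np.where(g[v,240:420]>100)[0];u0,u1=r[0]+240-.5,r[-1]+240+.5
    E.append((wonz(u0,v,.016,p,R),wonz(u1,v,.016,p,R)))
L=np.array([e[0][:2] for e in E]);M=np.array([e[1][:2] for e in E])
for A in(L,M):
    s,c=np.polyfit(A[:,1],A[:,0],1);print("edge angle",np.degrees(np.arctan(-s)),"x at y=-.2:",s*-.2+c)
print("exp x at -.2 from top:",[.49534-.18741*0+np.cos(np.radians(7.67))**-1*k+ -np.tan(np.radians(-7.67))*(-.2+.18741) for k in(-.065,.075)])
a=np.radians(-7.666);Rf=np.array([[np.cos(a),-np.sin(a)],[np.sin(a),np.cos(a)]]);t=np.array([.49534,-.18741])
Lf=lambda X:(Rf.T@(X[:2]-t)).round(4)
for n,u,v,zz in(("pl",328.5,208,.08),("plateBL",262,226,.016),("plateBR",404,225,.016),("ls",362.5,57,.028),("ls",361,129,.028),("ss",335,38.5,.028),("ssbottom?",335,41,.016)):print(n,Lf(wonz(u,v,zz,p,R)))
for v in(60,80,100,120):print(v,g[v,352:385].tolist())
print(g[15:50,322].tolist(),g[15:50,350].tolist())
E
```

```text
edge angle -7.590568169754939 x at y=-.2: 0.42950197828424813
edge angle -7.573547855100361 x at y=-.2: 0.5718611143952778
exp x at -.2 from top: [np.float64(0.428057686694477), np.float64(0.5693215435025755)]
pl [ 0.0025 -0.0998]
plateBL [-0.0626 -0.142 ]
plateBR [ 0.0791 -0.1415]
ls [0.0319 0.0164]
ls [ 0.0312 -0.0464]
ss [0.0086 0.0323]
ssbottom? [0.009  0.0324]
60 [232, 232, 231, 232, 233, 234, 233, 232, 229, 178, 96, 86, 111, 112, 113, 114, 116, 118, 119, 118, 118, 116, 114, 115, 113, 117, 141, 211, 234, 236, 235, 235, 235]
80 [232, 234, 232, 231, 232, 233, 233, 231, 221, 117, 64, 94, 109, 112, 111, 112, 113, 113, 113, 114, 114, 113, 114, 115, 114, 117, 147, 217, 234, 235, 234, 235, 237]
100 [232, 232, 231, 230, 231, 231, 230, 227, 216, 164, 89, 102, 111, 112, 113, 113, 114, 114, 114, 116, 115, 115, 116, 116, 117, 125, 162, 229, 235, 234, 234, 234, 236]
120 [231, 232, 231, 229, 229, 230, 227, 197, 120, 71, 67, 102, 115, 142, 188, 224, 233, 229, 218, 219, 229, 230, 223, 168, 126, 127, 191, 231, 233, 232, 227, 160, 83]
[230, 230, 229, 213, 132, 119, 118, 118, 133, 214, 231, 216, 143, 100, 123, 170, 235, 239, 218, 131, 107, 81, 49, 60, 101, 117, 118, 119, 119, 119, 118, 118, 117, 120, 154] [231, 230, 227, 188, 154, 144, 135, 123, 120, 119, 121, 138, 174, 193, 194, 182, 160, 131, 118, 116, 114, 94, 53, 53, 82, 114, 116, 116, 116, 117, 122, 152, 164, 164, 162]
```

View pics/w1c.png

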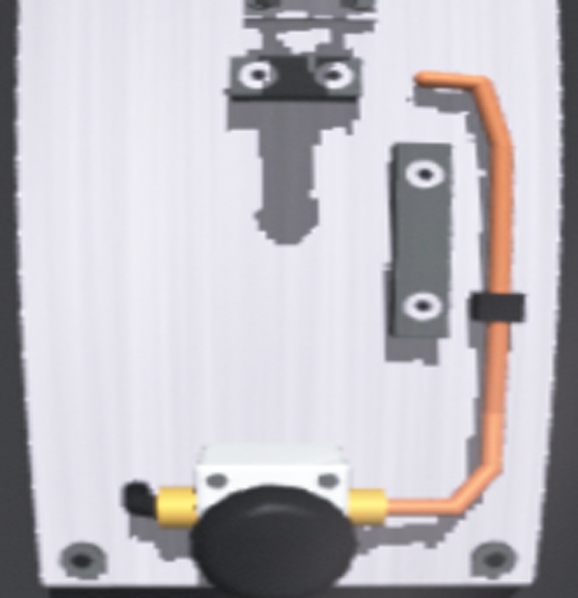

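Emit:
{"op": "move_arm", "data": {"deltas": [[[0,0.002,0.05,0,1],[0,0.002,0.08,0,1],[0,0.002,0.088,0,1],[0,0.002,0.093,0,1],[0,0.002,0.097,0,1],[0,0.002,0.099,0,1],[0,0.002,0.1,0,1],[0,0.002,0.1,0,1],[0,0.002,0.1,0,1]]]}}

```text
clock: 2.25
position: [0.4823, -0.287, 0.0816]
ee_rot: [0.0, 0.753, 0.658, -0.001]
contact_force: [-4.9, 0.7, 8.9]
width: 0.0003
gripper_force: 4.4
```

Emit:
{"op": "move_arm", "data": {"deltas": [[[0,0,0.002,0,1],[0,0,0.004,0,1],[0,0,0.004,0,1],[0,0,0.004,0,1]]]}}

```text
clock: 2.65
position: [0.4824, -0.287, 0.0812]
ee_rot: [0.001, 0.753, 0.658, -0.001]
contact_force: [-8.6, 3.9, 25.3]
width: 0.0003
gripper_force: 13.1
```

Emit:
{"op": "move_arm", "data": {"deltas": [[[0,0,-0.06,0,1],[0,0,-0.12,0,1],[0,0,-0.16,0,1],[0.51,0.03,-0.16,-0.125,-1],[0.51,0.03,-0.16,-0.125,-1],[0.51,0.03,-0.16,-0.125,-1],[0.51,0.03,-0.16,-0.125,-1],[0.51,0.03,-0.16,-0.125,-1],[0.51,0.03,-0.16,-0.125,-1],[0.51,0.03,-0.16,-0.125,-1],[0.51,0.03,-0.16,-0.125,-1],[0.51,0.03,-0.16,-0.125,-1]]]}}

```text
clock: 3.85
position: [0.5631, 0.1197, 0.2056]
ee_rot: [0.001, 0.659, 0.752, 0.003]
contact_force: [0.3, 0.1, 0.6]
width: 0.0854
gripper_force: 0.0
```

```bash
python3 - <<'E'
from h import *
p,R=pose();s=manip.get_state();print(s["clock"],p,R.round(4).tolist(),s["contact_force"],s["width"])
im=save("wrist","w2.png");np.savez("w2.npz",p=p,R=R)
cv2.imwrite("pics/w2c.png",cv2.resize(cv2.cvtColor(im,4)[120:320,220:430],None,fx=3,fy=3,interpolation=cv2.INTER_CUBIC)[:600,:800])
print(wproj((.562,.1145,.034),p,R))
E
```

```text
3.85 [0.56310602 0.11966639 0.20562285] [[-0.1321, 0.9912, 0.0047], [0.9912, 0.1321, 0.0033], [0.0026, 0.0051, -1.0]] [0.34276046 0.06021965 0.62785561] 0.08543106310420644
(np.float64(321.4182741053912), np.float64(183.78853162706133))
```

View pics/w2c.png

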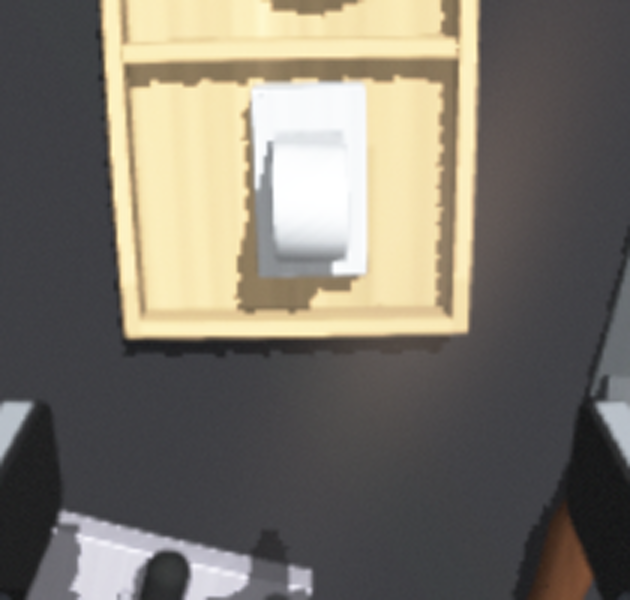

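The crop shows the block's foot at corners (252,86), (365,84), (366,273), (258,276), with clear space on both sides for the fingers.

```bash
python3 - <<'E'
from h import *
z=np.load("w2.npz");p,R=z["p"],z["R"]
W=[wonz(220+(u+.5)/3-.5,120+(v+.5)/3-.5,.020,p,R) for u,v in((252,86),(365,84),(366,273),(258,276))]
# local: block x along tray y (+), y: -world x
a,t,e=fit([[.035,.02],[.035,-.02],[-.035,-.02],[-.035,.02]],W);print(np.degrees(a),t,e)
print("tool yaw",np.degrees(np.arctan2(R[1,0],R[0,0])))
d=np.array([*t,.032])-p;print("tool delta",R.T@d,(R.T@d)/.8)
E
```

```text
98.64935702788699 [0.56373439 0.11467463] [0.00038676 0.0002765  0.0001062  0.0003509 ]
tool yaw 97.59309063191003
tool delta [-0.00548368 -0.00091797  0.17360672] [-0.00685461 -0.00114746  0.2170084 ]
```

Emit:
{"op": "move_arm", "data": {"deltas": [[[-0.007,-0.001,0.06,-0.009,-1],[-0.007,-0.001,0.12,-0.009,-1],[-0.007,-0.001,0.17,-0.009,-1],[-0.007,-0.001,0.2,-0.009,-1],[-0.007,-0.001,0.214,-0.009,-1],[-0.007,-0.001,0.214,-0.009,-1],[-0.007,-0.001,0.214,-0.009,1],[-0.007,-0.001,0.214,-0.009,1],[-0.007,-0.001,0.214,-0.009,1],[-0.007,-0.001,0.214,-0.009,1],[-0.007,-0.001,0.214,-0.009,1],[-0.007,-0.001,0.214,-0.009,1]]], "squeeze": 60}}

```text
clock: 5.1
position: [0.5625, 0.1089, 0.034]
ee_rot: [0.001, 0.653, 0.757, 0.001]
contact_force: [-0.1, 0.1, 6.5]
width: 0.0235
gripper_force: 59.6
```

Emit:
{"op": "move_arm", "data": {"deltas": [[[0,0,-0.04,0,1],[0,0,-0.1,0,1],[0,0,-0.16,0,1],[-0.05,0,-0.19,0,1],[-0.374,-0.14,-0.19,0.134,1],[-0.374,-0.14,-0.19,0.134,1],[-0.374,-0.14,-0.19,0.134,1],[-0.374,-0.14,-0.19,0.134,1],[-0.374,-0.14,-0.19,0.134,1],[-0.374,-0.14,-0.19,0.134,1],[-0.374,-0.14,-0.19,0.134,1],[-0.374,-0.14,-0.19,0.134,1]]]}}

```text
clock: 6.3
position: [0.4936, -0.2036, 0.1842]
ee_rot: [-0.001, 0.754, 0.657, 0.0]
contact_force: [-0.0, -0.8, -2.1]
width: 0.0236
gripper_force: 59.5
```

Emit:
{"op": "move_arm", "data": {"deltas": [[[0,0,0,0,1],[0,0,0,0,1],[0,0,0,0,1]]]}}

```text
clock: 6.6
position: [0.4946, -0.2023, 0.1849]
ee_rot: [-0.0, 0.752, 0.659, 0.0]
contact_force: [0.2, 0.6, -1.6]
width: 0.0234
gripper_force: 59.5
```

```bash
python3 - <<'E'
from h import *
p,R=pose();s=manip.get_state();print(s["clock"],p,R.round(4).tolist(),s["contact_force"],s["width"],np.degrees(np.arctan2(R[1,0],R[0,0])))
im=save("wrist","w3.png");np.savez("w3.npz",p=p,R=R)
cv2.imwrite("pics/w3c.png",cv2.resize(cv2.cvtColor(im,4)[40:300,220:430],None,fx=2.3,fy=2.3,interpolation=cv2.INTER_CUBIC))
E
```

```text
6.6 [ 0.49461742 -0.20232526  0.18487124] [[0.1316, 0.9913, -0.0001], [0.9913, -0.1316, 0.0002], [0.0002, -0.0001, -1.0]] [ 0.23234111  0.64619849 -1.62723759] 0.02335075830481331 82.4350887402864
```

View pics/w3c.png

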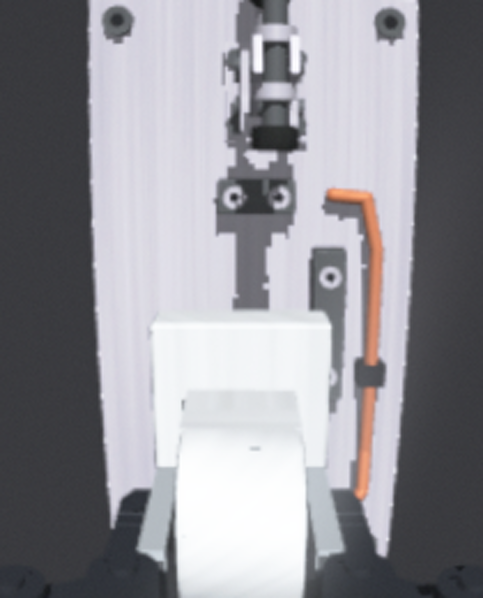

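The block is held straight. In the crop the foot's front edge is at v≈320, u 152–329, the long stop's face at u≈310, and the short stop's face at v≈212.

```bash
python3 - <<'E'
from h import *
z=np.load("w3.npz");p,R=z["p"],z["R"]
f=lambda u,v,zz:R.T@(wonz(220+(u+.5)/2.3-.5,40+(v+.5)/2.3-.5,zz,p,R)-p)
print("foot",f(152,320,.171),f(329,320,.171))
print("long",f(310,252,.028),f(311,305,.028))
print("short",f(255,212,.028),f(218,212,.028),f(293,211,.028))
print("plate side", f(89,100,.016),f(97,300,.016),f(416,100,.016),f(408,300,.016))
E
```

```text
foot [ 0.04074043 -0.01894734  0.01388001] [0.04074991 0.01958005 0.01387552]
long [0.03303024 0.02926064 0.15687316] [0.0103466  0.03021049 0.15686939]
short [0.04958711 0.00633308 0.15687849] [ 0.04959456 -0.00882297  0.15688026] [0.0501128  0.02192669 0.15687676]
plate side [ 0.09801977 -0.06390278  0.16889447] [ 0.01005569 -0.06325101  0.16888023] [0.09866711 0.07524359 0.16887837] [0.01023993 0.07510903 0.16886415]
```

Emit:
{"op": "move_arm", "data": {"deltas": [[[0,0,0.05,0,1],[0,0,0.1,0,1],[0,0,0.15,0,1],[0,0,0.168,0,1],[0,0,0.172,0,1],[0,0,0.174,0,1],[0,0,0.174,0,1],[0,0,0.174,0,1]]]}}

```text
clock: 7.45
position: [0.4954, -0.204, 0.047]
ee_rot: [0.001, 0.753, 0.658, 0.0]
contact_force: [-0.2, 0.0, -2.5]
width: 0.0234
gripper_force: 59.3
```

Emit:
{"op": "move_arm", "data": {"deltas": [[[0,0,0.001,0,1],[0,0,0.002,0,1],[0,0,0.003,0,1],[0,0,0.0035,0,1],[0,0,0.0035,0,1]]]}}

```text
clock: 7.95
position: [0.4946, -0.2037, 0.044]
ee_rot: [0.0, 0.753, 0.658, 0.0]
contact_force: [-1.2, 0.6, 5.6]
width: 0.0235
gripper_force: 60.6
```

Emit:
{"op": "move_arm", "data": {"deltas": [[[0.003,0.003,0,0,1],[0.006,0.006,0,0,1],[0.009,0.009,0,0,1],[0.01,0.01,0,0,1],[0.01,0.01,0,0,1],[0.01,0.01,0,0,1]]]}}

```text
clock: 8.55
position: [0.5038, -0.1974, 0.044]
ee_rot: [0.001, 0.753, 0.658, -0.0]
contact_force: [-1.9, -0.6, 5.5]
width: 0.0237
gripper_force: 60.6
```

Emit:
{"op": "move_arm", "data": {"deltas": [[[0.001,0.001,0,0,1],[0.002,0.002,0,0,1],[0.003,0.003,0,0,1],[0.003,0.003,0,0,1],[0.003,0.003,0,0,1]]]}}

```text
clock: 9.05
position: [0.5059, -0.1957, 0.044]
ee_rot: [0.001, 0.753, 0.659, -0.001]
contact_force: [-2.7, -3.6, 6.9]
width: 0.0236
gripper_force: 60.7
```

Emit:
{"op": "move_arm", "data": {"deltas": [[[0.001,0.001,0,0,1],[0.001,0.002,0,0,1],[0.001,0.003,0,0,1],[0.001,0.003,0,0,1]]]}}

```text
clock: 9.45
position: [0.506, -0.1956, 0.0441]
ee_rot: [-0.001, 0.752, 0.659, -0.003]
contact_force: [-9.4, -4.6, 9.8]
width: 0.0231
gripper_force: 61.2
```

Emit:
{"op": "move_arm", "data": {"deltas": [[[0.001,0,0,0,1],[0.002,0,0,0,1],[0.003,0,0,0,1],[0.003,0,0,0,1],[0.003,0,0,0,1]]]}}

```text
clock: 9.95
position: [0.5062, -0.1946, 0.0441]
ee_rot: [0.0, 0.752, 0.659, -0.003]
contact_force: [-9.7, -9.8, 9.5]
width: 0.0232
gripper_force: 61.0
```

```bash
python3 - <<'E'
from h import *
p,R=pose();s=manip.get_state();print(s["clock"],p,R.round(4).tolist(),R.T@s["contact_force"],s["moment"],s["width"],np.degrees(np.arctan2(R[1,0],R[0,0])))
im=save("wrist","w4.png")
cv2.imwrite("pics/w4c.png",cv2.resize(cv2.cvtColor(im,4)[40:300,220:430],None,fx=2.3,fy=2.3,interpolation=cv2.INTER_CUBIC))
E
```

```text
9.95 [ 0.50617116 -0.19460169  0.04413174] [[0.1311, 0.9914, -0.0047], [0.9914, -0.1311, -0.005], [-0.0056, -0.0041, -1.0]] [-11.05347416  -8.34967139  -9.41124787] [-1.2655474   1.56122725 -0.08275712] 0.023244903118948498 82.4675918917327
```

View pics/w4c.png

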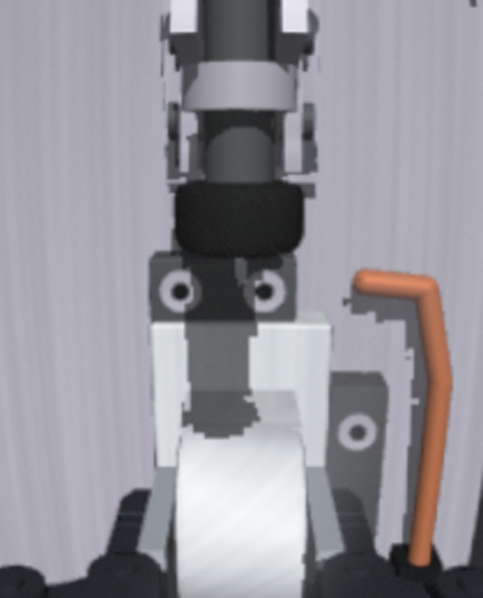

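The block's foot sits flush against the short stop (v≈322) and the long stop (u≈330), with about 11 N and 8 N on them. I'll hold briefly, then hand in.

Emit:
{"op": "move_arm", "data": {"deltas": [[[0,0,0,0,1],[0,0,0,0,1],[0,0,0,0,1],[0,0,0,0,1]]]}}

```text
clock: 10.4
position: [0.5062, -0.1946, 0.0441]
ee_rot: [0.0, 0.752, 0.659, -0.003]
contact_force: [-10.8, -8.8, 9.4]
width: 0.0234
gripper_force: 61.0
```

```bash
python3 - <<'E'
from h import *
p,R=pose();s=manip.get_state();f=R.T@s["contact_force"];print(s["clock"],f,s["width"])
if f[0]<-5 and f[1]<-5: print(manip.sign_off())
E
```

```text
10.4 [-10.1460956   -9.56281849  -9.30566419] 0.023443786029424356
the job is handed in; nothing more can be done
None
```

I handed in the job at about 10.4 s: the plunger was pressed to its stop and released, and the gripper still holds the block flat in the corner, pushing with about 10 N towards each stop; sign-off returned no verdict.

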